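Jack up the water bath and hold it

TASK

Fit the orange saddle spool onto the upright spindle of the blue pump jack and let go of it, then slide the jack so that the spool stands centred under the red-marked lift point of the white water bath's ear, with the handle still up. Pump the red handle: press it fully down once so that the bath lifts, let it come all the way up again, then press it fully down a second time and finish while still holding it down with the bath lifted on the spool. Do not touch the bath itself, and leave everything else on the bench where it is.

Things in the scene. Friction and masses are not known exactly. Their poses are not given: they have to be found in the camera images.
- spool: orange flanged bobbin standing upright, loose, about 70 g: 50 mm tall, flanges 46 mm across (top one 10 mm thick, bottom one 8), core 31 mm across. A bore 20 mm across runs 40 mm up from the underside; the top is closed, with a black rubber face. Origin at the centre of the underside, z up. One of three small things in a row at the bench's right; which place is its varies
- spool_top (a point): centre of the spool's top face, 50 mm above its underside
- jack: blue pump jack, loose, about 0.85 kg, slides when pushed or pulled. Origin under the ram axis on the bench, z up; the handle extends along its -x. Base plate 14 mm thick, x -130 to +30 mm, y -60 to +60 mm. Ram housing 46 mm across, top at z = 68 mm; steel ram in it 30 mm across, its shoulder at z = 75 mm when the handle is up, with the spindle on it
- spindle_foot (a point): centre of the ram's shoulder at the foot of the upright steel spindle, where the spool's underside comes to rest. The spindle is 14 mm across and stands 28 mm above this point, with a tapered tip. It rises with the ram, 50 mm per rad of handle (22 mm in all)
- jack_grip (a point): centre of the top of the jack's black upright grip post, fixed on the base at the jack's x = -100, y = +40 mm; top 68 mm above the bench, the post is 54 mm tall, 18 mm thick along the jack's x and 36 mm along its y. For moving the jack about; its y axis equals the jack's
- pump (a joint): handle angle, rad: 0 = up (rest), 0.45 = fully down at its stop; from 0.25 above level to 0.2 below. It turns about a pivot along the jack's y, at the jack's x = -20, y = -31, z = 75 mm. A weak spring and the load bring it up when released; nothing latches it. At the pad about 1 N moves it unloaded, 6 to 9 N with the bath on it
- handle_pad (a point): centre of the top of the red pad (40 x 34 mm, 14 mm thick) at the handle's end, 165 mm from the pivot; about 123 mm above the bench when up and 49 mm when fully down
- bath: white water bath, 260 mm from front to hinge, 240 mm wide, 150 mm high, steel lid, about 5 kg, underside 25 mm above the bench (the jack's base plate passes under it); hinged along its rear foot, so its front lifts. Origin on the hinge axis; x points from the ear to the hinge, so the jack goes in along +x, its own x about parallel, handle away from the bath
- lift_point (a point): centre of the red 30 mm disc on the underside of the steel ear (a like disc is on its top, 11 mm higher); 131 mm above the bench when the bath is down, 6 mm above the top of a spool on the jack. The ear is a level plate 50 mm wide, 10 mm thick, sticking 75 mm out of the middle of the bath's front face (along the bath's -x); the disc's centre is 45 mm out from that face
- beaker: small glass beaker, 54 mm across, 70 mm tall, loose; a bystander. Origin at the centre of its underside
- jar: amber jar with white cap, 50 mm across, 65 mm tall, loose; a bystander. Origin at the centre of its underside
- bottle0: white plastic reagent bottle with dark blue cap, 60 mm across, 150 mm tall, loose; a bystander. Origin at the centre of its underside
- bottle1: white plastic reagent bottle with dark blue cap, 60 mm across, 150 mm tall, loose; a bystander. Origin at the centre of its underside
- bottle2: white plastic reagent bottle with dark blue cap, 60 mm across, 150 mm tall, loose; a bystander. Origin at the centre of its underside
- flask: green conical flask, 68 mm across, 92 mm tall, loose; a bystander. Origin at the centre of its underside
- pen: pink pen, 130 mm long, lying on the open notebook, loose; a bystander. Origin at the middle of its underside
Things that resemble listed ones, but are neither listed nor needed, are in the scene too. Several things look just like the spool: the one meant starts farthest from the robot's base.

How it is judged:
By the outcome, as a careful person would: the job done as asked, in the order asked, and still so for the second after the job is handed in, while the arm keeps its last pose, push and grip.
It also fails if it takes over 72 s, if anything falls off the work surface, if the arm or the gripper's body presses on something with over 40 N, if the wrist force passes 120 N, or if a joint passes its speed limit or range.

ROBOT

A 6-joint arm with a two-finger parallel gripper is mounted at the origin on the work surface. World frame = base frame: x ahead of the robot, y to its left, z up, the work surface at z = 0. Lengths are in m, angles in degrees, forces in N, time in s.
With the tool pointing down it reaches from about 0.25 to 0.725 m from the base axis. Payload 9.7 kg.
Tool frame: the origin (TCP) lies at the very end of the fingers, on their centre line; the grasp point (between the pads) lies 19 mm behind it; z points along the fingers, y is the line along which they close (so a half turn about z gives the same grasp; the last joint's range is limited). The gripper opens to 85 mm and grips with 20 to 120 N. Pads are 22 mm wide; open, the fingers measure 114 mm over their backs; the gripper's body (76 mm by 85 mm) begins 54 mm behind the grasp point. The pads swing forward as they close: fully open they stand 13 mm farther back than shut.
Start: joints at [-74.198, 4.979, 10.078, 95.1, 0, 90], TCP at [0.15, -0.529, 0.231] pointing down, gripper open.
Joint ranges: [-179.16, 179.16], [-48.56, 103.87], [-65.8, 70.77], [-126.05, 130.52], [-82.76, 87.17], [-180, 180]. Speed limits (degrees/s): [127.2, 127.2, 147.25, 180, 180, 180].

INTERFACE

Orientations are given as [roll, pitch, yaw] about the fixed x, y, z axes, in that order (R = Rz(yaw) Ry(pitch) Rx(roll)).
In Python, from workcell import bot gives the robot as it stands.
- The arm moves only by the tool arm_command, never from a script. Its argument "series" is a list of rows, each a list of 4 numbers: the shift along the tool's x, y, z in m, then the turn about the tool's z in rad. A call has exactly 5 rows; each row is the pose to reach, as a shift and turn from the pose commanded when the call began, along the tool's axes at that moment; what a row does not reach only later rows make up. A row lasts 1/10 s, in which the tool goes at most 50 mm and 8.59 degrees, less where a joint would pass 70% of its speed; a pose out of reach is approached as far as the arm can. A call with a gripper value outside its range is refused whole. "hand" is the finger opening in m, from 0 to 0.0854, set as the call begins (left out, the last holds). The fingers move at their own pace and stop on an object; "grip_force" is the grip in N (left out, the last holds). Time passes only in rows, so rows that repeat a pose let the fingers close, or fill a call up. It gives the time, the measured TCP pose, the force, the opening and the grip force at its end, in the units of the state.
- bot.get_obs(): the state, without advancing time (a new reading comes with each control period).
- bot.camera(name): name is "side" or "top" or "wrist"; returns a dict with "color" (420x560x3 uint8, blue, green, red), "camera_matrix" (3x3 intrinsics, pixels), "xyz" and "orientation" of the camera in the world; the wrist camera has in their place "T_tool_cam" (4x4, takes a point from camera to tool coordinates, whose origin is the TCP and whose axes are the flange's). Camera axes: x right, y up, looking along -z (the intrinsics and any distortion apply to the point x, -y, -z); pixel columns grow to the right and rows downward; lengths in m; the calibration is good to about 2 mm. A picture is of the moment at which its call begins: read the wrist's pose just before it. There is no depth.
- bot.job_done(): hands the job in; it is judged then, once.
Trained networks look in the newest picture that a camera, given by its name, has taken for a name from the list of things; names that differ only in an ending like _2 or _b are one class to them, and where a whole thing is asked for, a point or a joint stands for the part that bears it (a point fixed in the world has none). Each returns a list of dicts, best first, with "confidence" (0 to 1); they miss things now and then, are a little off and sometimes report something else, mostly with a low value. They report only what shows in the picture. A call takes as long as a camera call. They do not tell look-alikes from the thing itself.
- bot.find_in(camera, target): "location" ([column, row] in pixels, amid what is visible of it).
- bot.mark_of(camera, target): "location" ([column, row] in pixels: a listed point, or the origin of a listed thing).
The state is a dict: "time": time; "q": joint angles; "qd": joint speeds; "joint_efforts": joint torques, N m; "ee_pos": TCP position; "tcp_rot": TCP orientation; "wrist_force": force on the tool from outside, world axes, zero at the start; "torque": the same for the moment, N m; "opening": finger opening in m; "grasp_force": force on a finger pad.
Only numpy, scipy, OpenCV 4.12 (cv2) and the standard library are available. Lean on these libraries where they do the work, as an engineer would, in place of code of your own. Each camera call takes 0.05 s, during which the arm holds its last target. There are 200 camera calls.

## Working session

There is one attempt and no reset: what is moved stays moved. The work goes in short steps, Python scripts to look and compute and a tool call to move; the robot and the scene stay as the last step left them, time stands still between calls to the robot, and variables do not carry over. Pictures are saved under pics/ and viewed, at most 10 in all, crops included, and the job is handed in when it is done.

Besides the shell and the picture viewer there is one more tool, called as name(argument=value, ...) on one line, values as JSON. arm_command: Moves the arm, as the interface text tells. Its arguments: {"type":"object","properties":{"series":{"type":"array"},"hand":{"type":"number"},"grip_force":{"type":"number"}},"required":["series"]}

```bash
ls; mkdir -p pics; cat > h.py <<'E'
import numpy as np, cv2
from scipy.spatial.transform import Rotation as R
from workcell import bot
def grab(name, save=None):
    o=bot.get_obs(); c=bot.camera(name)
    if save: cv2.imwrite('pics/'+save,c['color'])
    K=np.array(c['camera_matrix'])
    if 'T_tool_cam' in c:
        T=np.eye(4); T[:3,:3]=R.from_euler('xyz',o['tcp_rot'],degrees=True).as_matrix(); T[:3,3]=o['ee_pos']
        T=T@np.array(c['T_tool_cam'])
    else:
        T=np.eye(4); q=np.array(c['orientation'])
        T[:3,:3]=q if q.shape==(3,3) else R.from_euler('xyz',q,degrees=True).as_matrix(); T[:3,3]=c['xyz']
    return dict(img=c['color'],K=K,T=T,d=c.get('distortion'),keys=list(c.keys()))
def ray(c,px):
    d=np.array(c['d'],float) if c['d'] is not None else None
    p=cv2.undistortPoints(np.array([[px]],float),c['K'],d)[0,0]
    return c['T'][:3,3], c['T'][:3,:3]@np.array([p[0],-p[1],-1])
def atz(c,px,z):
    o,d=ray(c,px); return o+d*(z-o[2])/d[2]
def proj(c,P):
    p=c['T'][:3,:3].T@(np.array(P)-c['T'][:3,3]); p=np.array([p[0],-p[1],-p[2]])
    d=np.array(c['d'],float) if c['d'] is not None else None
    return cv2.projectPoints(p[None],np.zeros(3),np.zeros(3),c['K'],d)[0][0,0]
E
python3 - <<'E'
from h import *
np.set_printoptions(precision=3,suppress=True)
print(bot.get_obs())
Z=dict(spool=0,spool_top=.05,jack=0,spindle_foot=.075,jack_grip=.068,handle_pad=.123,bath=0,lift_point=.131,beaker=0,jar=0,bottle0=0,flask=0,pen=0)
for n in ('top','side'):
    c=grab(n,n+'.png'); print(n,c['keys'],c['T'][:3,3],c['K'][0,0])
    for t in Z:
        for m in bot.mark_of(n,t): print(t,np.round(m['location'],1),round(m['confidence'],2),atz(c,m['location'],Z[t]))
E
```

```text
pics
{'time': 0.0, 'q': array([-74.198,   5.012,  10.033,  95.1  ,   0.   ,  89.999]), 'qd': array([-0.009,  0.125,  0.109,  0.038,  0.   ,  0.135]), 'joint_efforts': array([  0.001, -52.039,  46.48 ,   0.016,  -0.   ,   0.   ]), 'ee_pos': array([ 0.15 , -0.529,  0.231]), 'tcp_rot': array([-179.92 ,   -0.   ,   15.803]), 'wrist_force': array([ 0.675,  0.095, -0.233]), 'torque': array([ 0.002,  0.089, -0.015]), 'grasp_force': 0.0, 'opening': 0.08549063718343276}
top ['color', 'camera_matrix', 'xyz', 'orientation'] [0.381 0.101 1.328] 448.6865513478824
spool [405.9 222.4] 0.8 [ 0.495 -0.255  0.   ]
spool [426.6 179. ] 0.72 [ 0.628 -0.318  0.   ]
spool [461. 250.] 0.54 [ 0.418 -0.417  0.   ]
spool_top [407.5 222.1] 0.72 [ 0.492 -0.246  0.05 ]
spool_top [432.2 174. ] 0.55 [ 0.634 -0.318  0.05 ]
spool_top [466.  245.3] 0.51 [ 0.431 -0.412  0.05 ]
spool_top [429.8 180.9] 0.49 [ 0.613 -0.311  0.05 ]
jack [321.4 201.4] 0.87 [ 0.551 -0.003  0.   ]
spindle_foot [353.5 217.4] 0.7 [ 0.499 -0.088  0.075]
spindle_foot [321.8 197.1] 0.46 [0.553 0.002 0.075]
spindle_foot [344.3 120.4] 0.44 [ 0.778 -
[... 1212 characters left out ...]
7 [0.55  0.007 0.075]
jack_grip [287.  265.8] 0.79 [ 0.49  -0.085  0.068]
handle_pad [319.6 273.2] 0.69 [ 0.545 -0.171  0.123]
handle_pad [183.2 188.4] 0.46 [0.27  0.204 0.123]
bath [322.6 277.4] 0.45 [ 0.585 -0.085  0.   ]
lift_point [298.5 163.4] 0.58 [0.601 0.235 0.131]
beaker [274.  371.1] 0.91 [ 0.406 -0.317 -0.   ]
jar [335.7 381.9] 0.81 [ 0.529 -0.372  0.   ]
jar [395.4 260.2] 0.21 [ 0.792 -0.072 -0.   ]
bottle0 [397.4 261.9] 0.76 [ 0.795 -0.079  0.   ]
bottle0 [374.2 236.4] 0.75 [0.77  0.026 0.   ]
bottle0 [402.7 292.6] 0.72 [ 0.767 -0.179  0.   ]
flask [186.4 189.5] 0.77 [0.276 0.351 0.   ]
flask [421.  347.9] 0.22 [ 0.743 -0.338  0.   ]
pen [422.5 347. ] 0.55 [ 0.748 -0.336 -0.   ]
```

View pics/top.png

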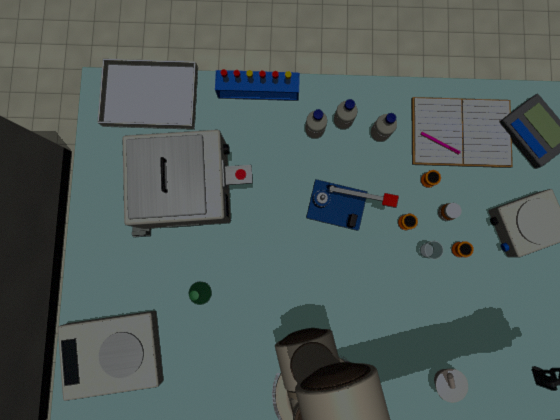

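View pics/side.png

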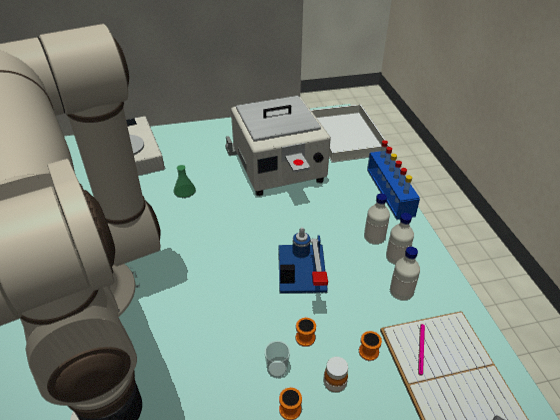

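Things that could be taken for the spool are the orange bobbins at top px (408,221), (431,178) and (463,249), about 0.55, 0.70 and 0.59 m from the base. The amber jar at (452,211) is also orange-brown. The farthest is (431,178), which is (369,345) in the side view, at about (0.626,-0.315). I'll check it in a close crop.

```bash
python3 - <<'E'
import cv2
a=cv2.imread('pics/side.png')[300:420,250:410]; b=cv2.imread('pics/top.png')[150:270,390:480]
cv2.imwrite('pics/crop.png',cv2.hconcat([cv2.resize(a,None,fx=3,fy=3,interpolation=2),cv2.resize(b,None,fx=3,fy=3,interpolation=2)]))
from h import *
c=grab('top');print(bot.get_obs()['q'],{k:np.round(v,4) if k!='color' else 0 for k,v in bot.camera('wrist').items()})
E
```

```text
[-7.41975170e+01  4.97945242e+00  1.00794515e+01  9.50987957e+01
 -2.08434317e-03  8.99983939e+01] {'color': 0, 'camera_matrix': array([[349.1738,   0.    , 276.5314],
       [  0.    , 349.1738, 208.0763],
       [  0.    ,   0.    ,   1.    ]]), 'T_tool_cam': array([[ 1.300e-03,  9.449e-01,  3.274e-01,  8.410e-02],
       [ 1.000e+00, -1.200e-03, -5.000e-04,  1.000e-04],
       [-0.000e+00,  3.274e-01, -9.449e-01, -1.427e-01],
       [ 0.000e+00,  0.000e+00,  0.000e+00,  1.000e+00]])}
```

View pics/crop.png

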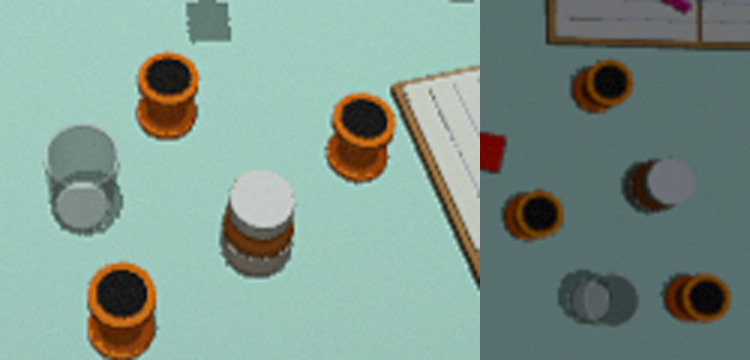

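The crop shows the chosen bobbin at side px (369,345). It stands upright with its black face up, apart from the jar and next to the notebook edge. It is the farthest one, so I'm moving above it.

arm_command(series=[[0.049,-0.007,0,0],[0.098,-0.014,0,0],[0.147,-0.021,0,0],[0.196,-0.028,0,0],[0.245,-0.035,0,0]])

```text
time: 2.0
ee_pos: [0.3776, -0.4277, 0.2315]
tcp_rot: [180.0, -0.0, 15.8]
wrist_force: [0.0, -1.4, 0.9]
opening: 0.0854
grasp_force: 0.0
```

arm_command(series=[[0.049,-0.007,0,0],[0.098,-0.014,0,0],[0.147,-0.021,0,0],[0.196,-0.028,0,0],[0.245,-0.035,0,0]])

```text
time: 2.5
ee_pos: [0.6039, -0.3272, 0.2313]
tcp_rot: [180.0, -0.0, 15.8]
wrist_force: [0.4, -1.0, 1.0]
opening: 0.0855
grasp_force: 0.0
```

arm_command(series=[[0.01,-0.003,0,0.14],[0.02,-0.007,0.01,0.28],[0.025,-0.007,0.02,0.42],[0.025,-0.007,0.03,0.485],[0.025,-0.007,0.03,0.485]])

```text
time: 3.0
ee_pos: [0.6241, -0.3145, 0.1994]
tcp_rot: [-180.0, 0.2, -12.0]
wrist_force: [-0.2, -0.1, -0.0]
opening: 0.0855
grasp_force: 0.0
```

```bash
python3 - <<'E'
from h import *
np.set_printoptions(precision=4,suppress=True)
o=bot.get_obs();print(o['ee_pos'],o['tcp_rot'],o['q'],o['time'])
c=grab('wrist','w1.png')
for t,z in (('spool_top',.05),('spool',0)):
    for m in bot.mark_of('wrist',t): print(t,np.round(m['location'],1),round(m['confidence'],2),atz(c,m['location'],z))
E
```

```text
[ 0.6241 -0.3145  0.1994] [-179.9623    0.1536  -12.0139] [-26.7422  26.6458  32.9884  96.5007  -0.0026 165.2717] 3.0
spool_top [240.6 323.2] 0.94 [ 0.4951 -0.2508  0.05  ]
spool_top [405.9 357.3] 0.7 [ 0.4183 -0.4089  0.05  ]
spool [281.5 173.8] 0.72 [ 0.6245 -0.3199  0.    ]
spool [248.8 295.7] 0.7 [ 0.4932 -0.2549  0.    ]
spool [389.8 326.3] 0.6 [ 0.4183 -0.4074  0.    ]
```

View pics/w1.png

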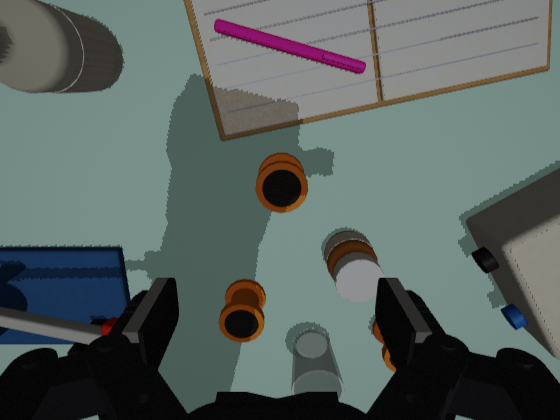

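The wrist view shows the target spool with its black face at px (282,187), the jar beside it at (357,275), and another spool at (241,323). I'll measure the spool from its black face.

```bash
python3 - <<'E'
from h import *
np.set_printoptions(precision=4,suppress=True)
c=grab('wrist'); im=c['img']
def blob(mask,near,z):
    n,l,s,ce=cv2.connectedComponentsWithStats(mask.astype(np.uint8)); 
    k=[i for i in range(1,n) if s[i,4]>60]; i=min(k,key=lambda i:np.hypot(*(ce[i]-near)))
    p=ce[i]; print(s[i],p,atz(c,p,z),'w',np.linalg.norm(atz(c,(s[i,0],p[1]),z)-atz(c,(s[i,0]+s[i,2],p[1]),z)))
h=cv2.cvtColor(im,cv2.COLOR_BGR2HSV)
blob((h[...,2]<45)[:260],(282,187),.05)
# orange outline: fit circle of top flange
o=((h[...,0]>5)&(h[...,0]<22)&(h[...,1]>150)&(h[...,2]>60))
ys,xs=np.nonzero(o[140:220,240:320]); print(xs.min()+240,xs.max()+240,ys.min()+140,ys.max()+140)
# bottom edge, left/right of top flange
for r in (.023,):
  for P in [(.6241,-.3145)]:
    cx,cy=P; pts=np.array([proj(c,(cx+r*np.cos(a),cy+r*np.sin(a),.05)) for a in np.linspace(0,6.28,60)]); print('pred',P,pts.min(0),pts.max(0))
E
```

```text
[ 262  170   38   37 1087] [280.5814 187.9439] [ 0.6244 -0.3191  0.05  ] w 0.03327059386313616
255 306 154 211
pred (0.6241, -0.3145) [249.3327 163.3821] [301.7651 213.8999]
```

arm_command(series=[[0.002,0.004,0.03,0],[0.002,0.004,0.065,0],[0.002,0.004,0.1,0],[0.002,0.004,0.13,0],[0.002,0.004,0.15,0]])

```text
time: 3.7
ee_pos: [0.6248, -0.3191, 0.0494]
tcp_rot: [-180.0, 0.1, -11.9]
wrist_force: [0.0, -0.9, -0.7]
opening: 0.0854
grasp_force: 0.0
```

arm_command(series=[[0,0,0.015,0],[0,0,0.027,0],[0,0,0.027,0],[0,0,0.027,0],[0,0,0.027,0]])

```text
time: 4.2
ee_pos: [0.6261, -0.3196, 0.0258]
tcp_rot: [180.0, -0.1, -12.0]
wrist_force: [-0.4, 1.4, 0.4]
opening: 0.0849
grasp_force: 0.0
```

arm_command(series=[[0,0,0,0],[0,0,0,0],[0,0,0,0],[0,0,0,0],[0,0,0,0]], hand=0.03, grip_force=30)

```text
time: 4.7
ee_pos: [0.6257, -0.3193, 0.0249]
tcp_rot: [180.0, -0.0, -12.0]
wrist_force: [-1.2, 0.4, 4.1]
opening: 0.0448
grasp_force: 30.5
```

arm_command(series=[[0,0,0,0],[0,0,0,0],[0,0,0,0],[0,0,0,0],[0,0,0,0]])

```text
time: 5.2
ee_pos: [0.6257, -0.3193, 0.0249]
tcp_rot: [180.0, -0.0, -12.0]
wrist_force: [-0.5, 1.0, 5.6]
opening: 0.0449
grasp_force: 30.6
```

arm_command(series=[[0,0,-0.03,0],[0,0,-0.07,0],[0,0,-0.11,-0.1],[0,0,-0.15,-0.24],[0,0,-0.18,-0.38]])

```text
time: 5.7
ee_pos: [0.6255, -0.3192, 0.2068]
tcp_rot: [179.9, -0.1, 10.1]
wrist_force: [0.5, 0.3, -1.0]
opening: 0.0447
grasp_force: 30.9
```

arm_command(series=[[0,0,0,-0.14],[0,0,0,-0.28],[0,0,0,-0.42],[0,0,0,-0.56],[0,0,0,-0.7]])

```text
time: 6.2
ee_pos: [0.6254, -0.3192, 0.2036]
tcp_rot: [-179.9, 0.0, 50.2]
wrist_force: [-0.1, 0.0, -0.4]
opening: 0.0442
grasp_force: 30.9
```

arm_command(series=[[0,0,0,-0.14],[0,0,0,-0.28],[0,0,0,-0.42],[0,0,0,-0.56],[0,0,0,-0.7]])

```text
time: 6.7
ee_pos: [0.6254, -0.3191, 0.2035]
tcp_rot: [-179.9, -0.0, 90.3]
wrist_force: [-0.4, 0.4, -0.4]
opening: 0.045
grasp_force: 30.9
```

arm_command(series=[[0,0,0,-0.14],[0,0,0,-0.28],[0,0,0,-0.42],[0,0,0,-0.56],[0,0,0,-0.7]])

```text
time: 7.2
ee_pos: [0.6254, -0.3192, 0.2036]
tcp_rot: [-180.0, -0.1, 130.4]
wrist_force: [-0.6, -1.3, 0.1]
opening: 0.0445
grasp_force: 30.9
```

arm_command(series=[[0,0,0,-0.14],[0,0,0,-0.28],[0,0,0,-0.42],[0,0,0,-0.56],[0,0,0,-0.662]])

```text
time: 7.7
ee_pos: [0.6254, -0.3191, 0.2035]
tcp_rot: [180.0, -0.1, 168.4]
wrist_force: [-0.4, -0.3, -1.0]
opening: 0.0451
grasp_force: 30.9
```

arm_command(series=[[0.027,0.039,0,0],[0.054,0.078,0,0],[0.081,0.117,0,0],[0.108,0.156,0,0],[0.137,0.195,0,0]])

```text
time: 8.2
ee_pos: [0.5308, -0.0985, 0.2037]
tcp_rot: [180.0, -0.0, 168.0]
wrist_force: [0.4, 1.1, 0.0]
opening: 0.0448
grasp_force: 30.9
```

arm_command(series=[[0,0,0,0],[0,0,0,0],[0,0,0,0],[0,0,0,0],[0,0,0,0]])

```text
time: 8.7
ee_pos: [0.5321, -0.1009, 0.2038]
tcp_rot: [-180.0, -0.0, 168.0]
wrist_force: [-0.3, 0.5, -0.7]
opening: 0.0448
grasp_force: 31.0
```

```bash
python3 - <<'E'
from h import *
np.set_printoptions(precision=4,suppress=True)
o=bot.get_obs();print(o['ee_pos'],o['tcp_rot'],o['q'],o['time'])
c=grab('wrist','w2.png')
for t,z in (('spool_top',.05),('jack',0),('spindle_foot',.075),('jack_grip',.068),('handle_pad',.123),('lift_point',.142)):
    for m in bot.mark_of('wrist',t): print(t,np.round(m['location'],1),round(m['confidence'],2),atz(c,m['location'],z))
    print(proj(c,(.55,.0,z)))
E
```

```text
[ 0.5321 -0.1009  0.2038] [-179.9953   -0.0403  167.9608] [-10.7373   3.3618   5.3153  91.9939  -0.0038   1.3019] 8.7
spool_top [276.7 316.4] 0.94 [ 0.6624 -0.1286  0.05  ]
spool_top [101.5 181.9] 0.82 [ 0.494  -0.2498  0.05  ]
[393.3141 185.1856]
jack [381.4 170.4] 0.74 [0.549  0.0038 0.    ]
jack [273.5 257.6] 0.29 [ 0.6224 -0.1237  0.    ]
[377.7379 172.147 ]
spindle_foot [407.4 194.6] 0.58 [0.5518 0.0034 0.075 ]
[403.0515 193.3368]
jack_grip [284.6 146.2] 0.62 [ 0.4939 -0.0864  0.068 ]
[400.165  190.9205]
handle_pad [174.8 255.8] 0.6 [ 0.545  -0.1778  0.123 ]
handle_pad [353.1 376.8] 0.46 [ 0.6798 -0.0687  0.123 ]
handle_pad [ 34.2 104.2] 0.21 [ 0.428  -0.2313  0.123 ]
[427.1712 213.527 ]
[439.4682 223.8207]
```

View pics/w2.png

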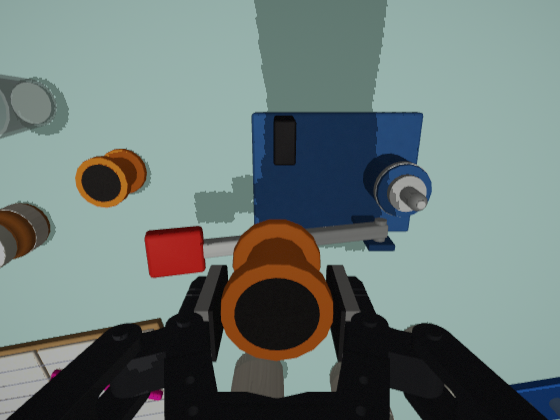

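The wrist view shows the held spool at px (277,312) and the spindle with its shoulder near (408,194). The grip post is at (285,141), the red pad at (175,252), and the plate's near corners are at (252,113) and (421,113).

```bash
python3 - <<'E'
from h import *
np.set_printoptions(precision=4,suppress=True)
c=grab('wrist'); im=c['img']; h=cv2.cvtColor(im,cv2.COLOR_BGR2HSV)
A=atz(c,(252,113),.014);B=atz(c,(421,113),.014); d=B-A; print('plate',A,B,np.linalg.norm(d),np.degrees(np.arctan2(d[1],d[0])))
# post top outline
m=(h[...,2]<40)[100:190,255:310]; n,l,s,ce=cv2.connectedComponentsWithStats(m.astype(np.uint8)); i=1+s[1:,4].argmax(); print('post',s[i][:4]+[255,100,0,0])
# held spool top
m=np.zeros(im.shape[:2],np.uint8); m[265:360,215:338]=(h[265:360,215:338,2]<45); n,l,s,ce=cv2.connectedComponentsWithStats(m); i=1+s[1:,4].argmax()
P=atz(c,ce[i],.2289); o=bot.get_obs(); print('held',s[i],ce[i],P,P-o['ee_pos'])
x=R.from_euler('xyz',o['tcp_rot'],degrees=True).as_matrix(); print('in tool',x.T@(P-o['ee_pos']))
# grey steel pixels
cv2.imwrite('pics/sp.png',cv2.resize(im[150:225,360:445],None,fx=7,fy=7,interpolation=cv2.INTER_CUBIC))
for C in ((.5515,.002),(.549,.0),(.549,.004)):
  print(C,'tip',proj(c,(*C,.103)),'foot',proj(c,(*C,.075)),'house top',proj(c,(*C,.068)), [proj(c,(C[0]+.015*np.cos(a),C[1]+.015*np.sin(a),.075)).round(1).tolist() for a in np.radians([0,90,180,270])])
E
```

```text
plate [ 0.4663 -0.1097  0.014 ] [0.4984 0.0428 0.014 ] 0.1558436578778806 78.1025456999834
post [273 116  22  50]
held [ 235  278   84   72 4741] [276.5807 313.7644] [ 0.5327 -0.1005  0.2289] [ 0.0009 -0.0004  0.0246]
in tool [-0.0009 -0.0002 -0.0246]
(0.5515, 0.002) tip [417.7717 205.9998] foot [404.6208 194.9394] house top [401.7071 192.4889] [[406.2, 211.9], [423.2, 191.3], [403.0, 177.4], [386.2, 198.6]]
(0.549, 0.0) tip [414.7774 203.3823] foot [401.8751 192.5403] house top [399.0174 190.139 ] [[403.5, 209.6], [420.5, 188.9], [400.2, 174.9], [383.4, 196.2]]
(0.549, 0.004) tip [420.2472 202.3174] foot [406.8215 191.5647] house top [403.8482 189.1833] [[408.4, 208.7], [425.5, 187.9], [405.2, 173.9], [388.3, 195.2]]
```

View pics/sp.png

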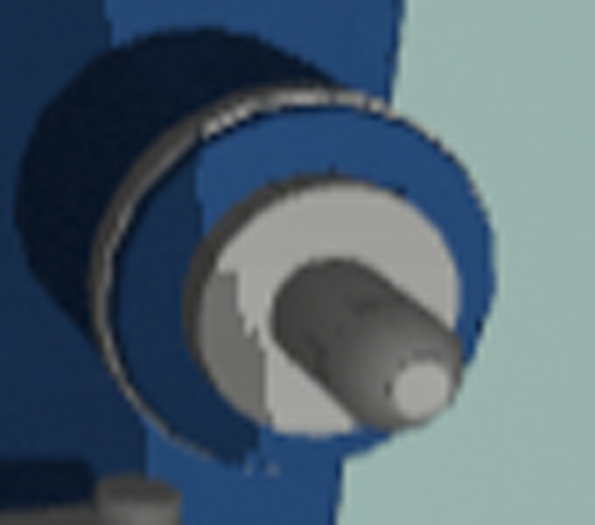

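The spindle tip is at px (420,205) and the shoulder centre at (407,194). That puts the spindle at about (0.5514,0.0037) and the jack's heading at about 78°. Moving over it and lowering.

arm_command(series=[[0.001,0.03,0,0],[0.002,0.06,0,0],[0.003,0.09,0,0],[0.004,0.1065,0.01,0],[0.004,0.1065,0.04,0]])

```text
time: 9.6
ee_pos: [0.5515, 0.0068, 0.1658]
tcp_rot: [179.9, 0.3, 168.2]
wrist_force: [-0.4, -1.3, -1.0]
opening: 0.0447
grasp_force: 31.0
```

arm_command(series=[[0,0,0.01,0],[0,0,0.025,0],[0,0,0.025,0],[0,0,0.025,0],[0,0,0.025,0]])

```text
time: 10.1
ee_pos: [0.5505, 0.0046, 0.1404]
tcp_rot: [180.0, 0.1, 168.0]
wrist_force: [0.7, 0.6, -0.1]
opening: 0.0449
grasp_force: 31.0
```

arm_command(series=[[0,0,0.005,0],[0,0,0.01,0],[0,0,0.015,0],[0,0,0.015,0],[0,0,0.015,0]])

```text
time: 10.6
ee_pos: [0.5499, 0.005, 0.1241]
tcp_rot: [-180.0, -0.0, 168.0]
wrist_force: [-0.1, -0.6, -0.6]
opening: 0.0451
grasp_force: 31.0
```

```bash
python3 - <<'E'
from h import *
np.set_printoptions(precision=4,suppress=True)
o=bot.get_obs();print(o['ee_pos'],o['tcp_rot'],o['wrist_force'],o['torque'],o['time'])
c=grab('side','s2.png'); cv2.imwrite('pics/s2c.png',cv2.resize(c['img'][180:310,240:370],None,fx=4.5,fy=4.5,interpolation=2))
E
```

```text
[0.5499 0.005  0.1241] [-179.9952   -0.023   168.0369] [-0.1059 -0.645  -0.5908] [-0.0068 -0.0034 -0.0602] 10.6
```

View pics/s2c.png

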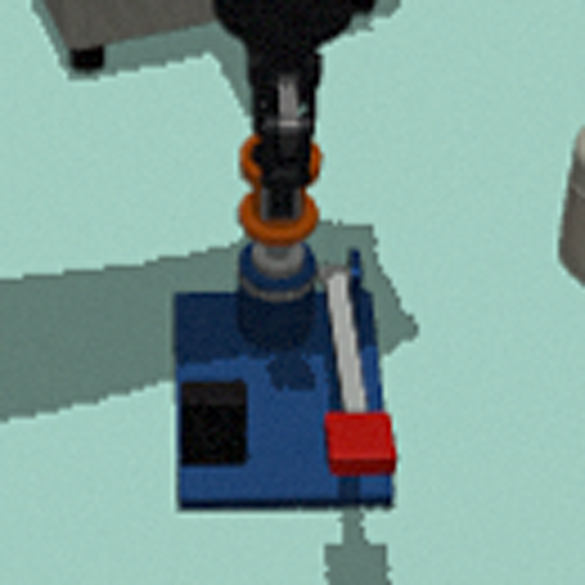

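The side crop shows the spool's lower flange right above the ram, in line with the spindle, and there is no contact force. Lowering the rest of the way and releasing.

arm_command(series=[[0,-0.001,0.006,0],[0,-0.001,0.012,0],[0,-0.001,0.018,0],[0,-0.001,0.023,0],[0,-0.001,0.023,0]])

```text
time: 11.15
ee_pos: [0.5494, 0.004, 0.1003]
tcp_rot: [-180.0, -0.1, 168.0]
wrist_force: [-0.5, -0.6, 0.0]
opening: 0.0449
grasp_force: 31.1
```

arm_command(series=[[0,0,0,0],[0,0,0,0],[0,0,0,0],[0,0,0,0],[0,0,0,0]])

```text
time: 11.65
ee_pos: [0.5499, 0.004, 0.1014]
tcp_rot: [180.0, 0.0, 168.0]
wrist_force: [0.4, -0.2, -1.0]
opening: 0.0448
grasp_force: 31.1
```

arm_command(series=[[0,0,0,0],[0,0,0,0],[0,0,0,0],[0,0,0,0],[0,0,0,0]], hand=0.0854)

```text
time: 12.15
ee_pos: [0.5498, 0.004, 0.1013]
tcp_rot: [-180.0, -0.0, 168.0]
wrist_force: [1.1, 0.6, 0.2]
opening: 0.0854
grasp_force: 0.0
```

arm_command(series=[[0,0,-0.01,0],[0,0,-0.03,0],[0,0,-0.06,0],[0,0,-0.09,0],[0,0,-0.11,0]])

```text
time: 12.65
ee_pos: [0.5501, 0.004, 0.2144]
tcp_rot: [180.0, 0.1, 168.0]
wrist_force: [0.5, 0.8, 0.4]
opening: 0.0852
grasp_force: 0.0
```

arm_command(series=[[0,-0.02,0,0],[0,-0.05,0,0],[0,-0.08,0,0],[0,-0.1,0,0],[0,-0.1,0,0]])

```text
time: 13.15
ee_pos: [0.5287, -0.0957, 0.2121]
tcp_rot: [-180.0, 0.0, 167.9]
wrist_force: [0.0, 0.7, 0.1]
opening: 0.0857
grasp_force: 0.0
```

```bash
python3 - <<'E'
from h import *
np.set_printoptions(precision=4,suppress=True)
o=bot.get_obs();print(o['ee_pos'],o['tcp_rot'],o['time'])
c=grab('wrist','w3.png')
for t,z in (('spool_top',.125),('jack_grip',.068),('handle_pad',.123),('lift_point',.142)):
    for m in bot.mark_of('wrist',t)[:3]: print(t,np.round(m['location'],1),round(m['confidence'],2),atz(c,m['location'],z))
c=grab('top','t3.png')
for t,z in (('spool_top',.125),('jack_grip',.068),('lift_point',.142),('bath',0)):
    for m in bot.mark_of('top',t)[:5]: print('top',t,np.round(m['location'],1),round(m['confidence'],2),atz(c,m['location'],z))
a=cv2.imread('pics/w3.png'); b=cv2.resize(c['img'][110:240,110:260],None,fx=2.8,fy=2.8,interpolation=2)
b=b[:364]; b=cv2.copyMakeBorder(b,0,364-b.shape[0],0,0,cv2.BORDER_CONSTANT)
a=cv2.resize(a,(380,285)); a=cv2.copyMakeBorder(a,0,364-285,0,0,cv2.BORDER_CONSTANT)
cv2.imwrite('pics/m3.png',cv2.hconcat([a,b]))
E
```

```text
[ 0.5287 -0.0957  0.2121] [-179.9794    0.0447  167.8907] 13.15
spool_top [422.3 216.8] 0.79 [0.5514 0.0039 0.125 ]
spool_top [101.5 183.8] 0.75 [ 0.4818 -0.2077  0.125 ]
spool_top [173.3 257.6] 0.31 [ 0.5455 -0.1769  0.125 ]
jack_grip [280.2 146. ] 0.85 [ 0.4911 -0.0849  0.068 ]
handle_pad [171.9 256.3] 0.6 [ 0.5452 -0.1784  0.123 ]
top spool_top [462.7 246.2] 0.76 [ 0.4251 -0.373   0.125 ]
top spool_top [321.7 194.7] 0.74 [0.553  0.0065 0.125 ]
top jack_grip [355.5 219.7] 0.66 [ 0.4929 -0.0945  0.068 ]
top lift_point [241.8 173.7] 0.72 [0.6012 0.2233 0.142 ]
```

View pics/m3.png

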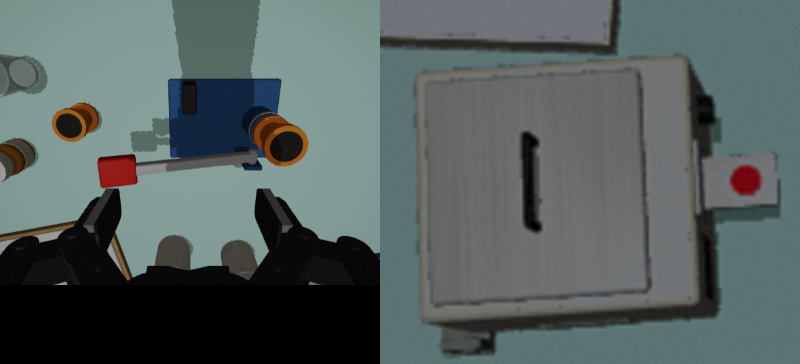

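The wrist view shows the spool standing level on the ram with the handle up. The ear's red disc is clear at crop px (745,180). Next, gripping the post.

arm_command(series=[[0.02,0.002,0,0],[0.0385,0.002,0.02,0],[0.0385,0.002,0.05,0],[0.0385,0.002,0.08,0],[0.0385,0.002,0.11,0]])

```text
time: 14.15
ee_pos: [0.4918, -0.0837, 0.1004]
tcp_rot: [180.0, 0.0, 168.1]
wrist_force: [0.6, -0.1, -0.6]
opening: 0.0852
grasp_force: 0.0
```

arm_command(series=[[0,0,0.025,0],[0,0,0.05,0],[0,0,0.067,0],[0,0,0.067,0],[0,0,0.067,0]])

```text
time: 14.65
ee_pos: [0.4919, -0.0838, 0.0347]
tcp_rot: [-180.0, -0.0, 168.1]
wrist_force: [0.0, -0.6, 0.8]
opening: 0.0855
grasp_force: 0.0
```

```bash
python3 - <<'E'
from h import *
np.set_printoptions(precision=4,suppress=True)
o=bot.get_obs();print(o['ee_pos'],o['tcp_rot'],o['wrist_force'],o['q'])
c=dict(grab('top'))
pt=lambda x,y:(110+x/2.8,110+y/2.8)
for a,b,z in (((685,58),(418,72),.15),((700,305),(425,320),.15),((640,68),(430,82),.15)):
    A=atz(c,pt(*a),z);B=atz(c,pt(*b),z);d=B-A;print(A,B,np.degrees(np.arctan2(d[1],d[0])))
# red disc in top and side
for n in ('top','side'):
    c=grab(n); h=cv2.cvtColor(c['img'],cv2.COLOR_BGR2HSV); m=(((h[...,0]<8)|(h[...,0]>172))&(h[...,1]>120)&(h[...,2]>50)).astype(np.uint8)
    k,l,s,ce=cv2.connectedComponentsWithStats(m)
    for i in range(1,k):
        if s[i,4]>25: print(n,s[i],ce[i],atz(c,ce[i],.142))
E
```

```text
[ 0.4919 -0.0838  0.0347] [-179.9987   -0.006   168.0504] [ 0.0011 -0.5817  0.7808] [ -9.6663  -1.0836 -17.9498  73.1399  -0.0011   2.2832]
[ 0.7265 -0.0772  0.15  ] [0.7049 0.1797 0.15  ] 94.8036306152287
[ 0.4879 -0.0936  0.15  ] [0.4663 0.1644 0.15  ] 94.78695442735791
[ 0.7153 -0.0339  0.15  ] [0.6954 0.1678 0.15  ] 95.63163709522307
top [221  69   6   7  34] [223.4118  72.    ] [0.8847 0.2858 0.142 ]
top [234  70   6   6  31] [236.2581  72.4839] [0.8844 0.2503 0.142 ]
top [260  70   5   7  30] [261.9667  73.1   ] [0.8848 0.1793 0.142 ]
top [273  71   5   6  30] [275.   73.5] [0.8847 0.1433 0.142 ]
top [235 169  11  11  92] [240.1304 173.9457] [0.6004 0.2277 0.142 ]
side [382 140  10  13  65] [386.2615 146.2   ] [0.8734 0.2459 0.142 ]
side [396 161   6   6  32] [398.1875 163.4375] [0.874  0.1574 0.142 ]
side [401 168   6   7  35] [403.2857 170.6571] [0.8745 0.1225 0.142 ]
side [312 271  16  15 198] [319.4091 278.1364] [ 0.5349 -0.2008  0.142 ]
```

arm_command(series=[[0,0,0,0],[0,0,0,0],[0,0,0,0],[0,0,0,0],[0,0,0,0]], hand=0.0, grip_force=60)

```text
time: 15.3
ee_pos: [0.4919, -0.0844, 0.0347]
tcp_rot: [-179.9, 0.0, 168.0]
wrist_force: [-1.4, -2.3, -3.5]
opening: 0.0174
grasp_force: 59.2
```

arm_command(series=[[0,0,0,0],[0,0,0,0],[0,0,0,0],[0,0,0,0],[0,0,0,0]])

```text
time: 15.8
ee_pos: [0.4919, -0.0844, 0.0346]
tcp_rot: [-179.9, 0.0, 168.0]
wrist_force: [-2.1, -4.7, 5.8]
opening: 0.0173
grasp_force: 60.3
```

```bash
python3 - <<'E'
from h import *
np.set_printoptions(precision=4,suppress=True)
o=bot.get_obs();print(o['ee_pos'],o['tcp_rot'],o['wrist_force'],o['opening'],o['time'])
def comp(n,c,m,x0,y0,x1,y1,z,tag):
    m=m.astype(np.uint8); w=np.zeros_like(m); w[y0:y1,x0:x1]=m[y0:y1,x0:x1]
    k,l,s,ce=cv2.connectedComponentsWithStats(w)
    if k>1:
        i=1+s[1:,4].argmax(); print(n,tag,s[i],ce[i],atz(c,ce[i],z))
for n,b,r in (('top',(308,180,335,208),(225,160,260,190)),('side',(285,205,325,255),(280,148,315,178))):
    c=grab(n); h=cv2.cvtColor(c['img'],cv2.COLOR_BGR2HSV)
    red=((h[...,0]<6)|(h[...,0]>172))&(h[...,1]>110)
    comp(n,c,red,*r,.142,'disc')
    org=(h[...,0]>=6)&(h[...,0]<22)&(h[...,1]>140)
    comp(n,c,h[...,2]<45,*b,.125,'black'); comp(n,c,org,*b,.12,'orange')
    for t,z in (('spool_top',.125),('lift_point',.131)):
        print(n,t,[(np.round(m['location'],1).tolist(),round(m['confidence'],2),atz(c,m['location'],z).round(4).tolist()) for m in bot.mark_of(n,t)])
E
```

```text
[ 0.4919 -0.0844  0.0346] [-179.9469    0.0303  168.0073] [-2.0818 -4.6512  5.8366] 0.017288294408711317 15.8
top disc [235 169  11  11  92] [240.1304 173.9457] [0.6004 0.2277 0.142 ]
top black [311 191  24  17 138] [325.9855 201.6304] [ 0.5344 -0.0054  0.125 ]
top orange [314 187  18  19 167] [322.1497 196.491 ] [0.5488 0.0048 0.12  ]
top spool_top [([322.7, 193.4], 0.76, [0.5566, 0.0039, 0.125]), ([463.5, 247.2], 0.66, [0.4225, -0.3751, 0.125]), ([408.8, 220.9], 0.59, [0.4887, -0.2292, 0.125])]
top lift_point [([242.2, 175.2], 0.92, [0.5991, 0.2232, 0.131]), ([422.4, 249.9], 0.68, [0.412, -0.2633, 0.131])]
side black [285 217  25  38 603] [295.2272 238.1426] [ 0.5182 -0.0516  0.125 ]
side orange [303 217   8  24 109] [306.7248 229.8165] [ 0.5547 -0.0248  0.12  ]
side spool_top [([303.6, 324.7], 0.87, [0.4729, -0.2996, 0.125]), ([294.3, 396.7], 0.68, [0.4159, -0.4473, 0.125]), ([301.6, 222.6], 0.43, [0.5475, -0.0016, 0.125])]
side lift_point []
```

The lift point is at (0.6004,0.2277), from the disc at top px (240.1,173.9), and the bath's heading is about 94.8°. I'll slide the jack gently, turning it, to 60 mm short of the lift point.

arm_command(series=[[-0.003,0.01,0,-0.02],[-0.008,0.028,0,-0.05],[-0.014,0.048,0,-0.085],[-0.02,0.068,0,-0.12],[-0.024,0.082,0,-0.146]])

```text
time: 16.6
ee_pos: [0.5327, -0.0086, 0.0346]
tcp_rot: [-179.9, 0.0, 176.4]
wrist_force: [-3.2, -8.6, 6.6]
opening: 0.0174
grasp_force: 60.9
```

arm_command(series=[[-0.008,0.018,0,-0.035],[-0.017,0.036,0,-0.07],[-0.026,0.055,0,-0.105],[-0.033,0.071,0,-0.133],[-0.036,0.078,0,-0.147]])

```text
time: 17.1
ee_pos: [0.5735, 0.0671, 0.0346]
tcp_rot: [-179.9, -0.0, -175.1]
wrist_force: [-4.9, -10.3, 9.0]
opening: 0.0172
grasp_force: 61.0
```

arm_command(series=[[0,0,0,0],[0,0,0,0],[0,0,0,0],[0,0,0,0],[0,0,0,0]])

```text
time: 17.6
ee_pos: [0.5739, 0.0678, 0.0347]
tcp_rot: [179.9, 0.1, -175.1]
wrist_force: [3.7, 6.2, 2.5]
opening: 0.0172
grasp_force: 60.2
```

```bash
python3 - <<'E'
from h import *
np.set_printoptions(precision=4,suppress=True)
o=bot.get_obs();print(o['ee_pos'],o['tcp_rot'],o['wrist_force'],o['opening'],o['time'])
ims=[]
for n,b in (('top',(190,130,400,270)),('side',(230,120,370,260)),('wrist',None)):
    c=grab(n); 
    for t,z in (('spool_top',.125),('lift_point',.142),('jack_grip',.068),('handle_pad',.123)):
        print(n,t,[(np.round(m['location'],1).tolist(),round(m['confidence'],2),atz(c,m['location'],z).round(4).tolist()) for m in bot.mark_of(n,t)][:3])
    im=c['img'] if b is None else c['img'][b[1]:b[3],b[0]:b[2]]
    ims.append(cv2.resize(im,(390,290)))
    if n=='top': K=c
    h=cv2.cvtColor(c['img'],cv2.COLOR_BGR2HSV); cv2.imwrite(f'pics/r_{n}.png',c['img'])
v=np.zeros((590,790,3),np.uint8); v[:290,:390]=ims[0]; v[:290,400:]=ims[1]; v[300:,:390]=ims[2]
t=cv2.resize(K['img'][150:220,220:310],(390,290),interpolation=cv2.INTER_CUBIC); v[300:,400:]=t
cv2.imwrite('pics/m4.png',v)
E
```

```text
[0.5739 0.0678 0.0347] [ 179.9021    0.1114 -175.14  ] [3.7169 6.1783 2.4866] 0.017174070783573737 17.6
top spool_top [([463.0, 245.0], 0.7, [0.4283, -0.3739, 0.125]), ([410.6, 221.2], 0.68, [0.488, -0.234, 0.125]), ([263.1, 173.0], 0.59, [0.608, 0.1672, 0.125])]
top lift_point [([243.2, 175.5], 0.93, [0.5964, 0.2193, 0.142])]
top jack_grip []
top handle_pad []
side spool_top [([302.3, 327.2], 0.92, [0.4688, -0.3049, 0.125]), ([292.3, 397.6], 0.66, [0.4119, -0.4481, 0.125])]
side lift_point [([297.4, 162.6], 0.89, [0.5945, 0.2246, 0.142])]
side jack_grip [([304.5, 221.2], 0.86, [0.5737, 0.0604, 0.068])]
side handle_pad [([341.6, 217.0], 0.81, [0.6533, -0.0023, 0.123])]
wrist spool_top []
wrist lift_point []
wrist jack_grip [([279.1, 328.9], 0.86, [0.575, 0.0687, 0.068])]
wrist handle_pad []
```

View pics/m4.png

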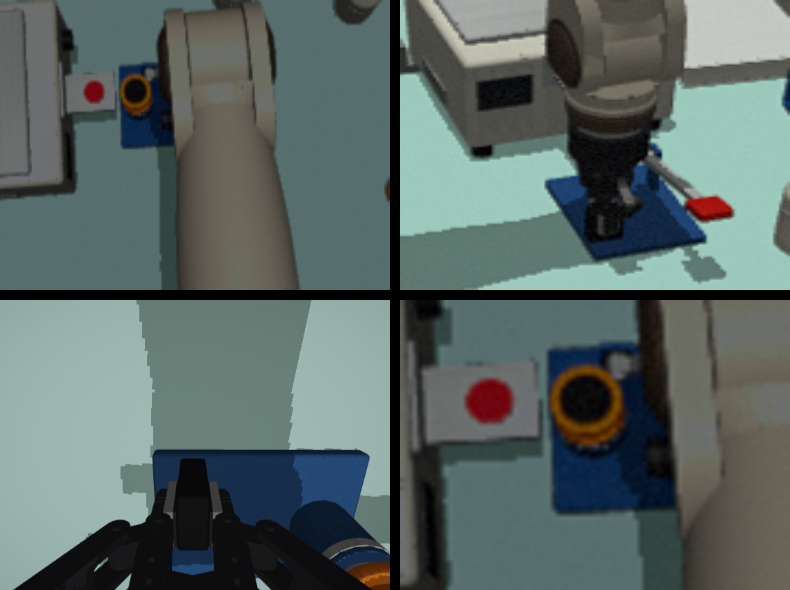

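The top view shows the spool standing just outside the ear and in line with it. The black face is at about px (262.7,174), the disc at about (240.5,174). I'll measure the remaining vector.

```bash
python3 - <<'E'
from h import *
np.set_printoptions(precision=4,suppress=True)
c=grab('top'); h=cv2.cvtColor(c['img'],cv2.COLOR_BGR2HSV)
def comp(m,x0,y0,x1,y1,z):
    m=m.astype(np.uint8); w=np.zeros_like(m); w[y0:y1,x0:x1]=m[y0:y1,x0:x1]
    k,l,s,ce=cv2.connectedComponentsWithStats(w); i=1+s[1:,4].argmax(); print(s[i],ce[i],atz(c,ce[i],z)); return atz(c,ce[i],z),s[i]
red=((h[...,0]<6)|(h[...,0]>172))&(h[...,1]>110)
L,_=comp(red,225,160,260,190,.142)
for v in (35,42,50): S,_=comp(h[...,2]<v,255,166,272,184,.125)
org=(h[...,0]>=6)&(h[...,0]<22)&(h[...,1]>140)
_,s=comp(org,250,160,280,195,.122); print('top-flange left/top/right', atz(c,(s[0]-.5,174),.12), atz(c,(263,s[1]-.5),.12), atz(c,(s[0]+s[2]-.5,174),.12))
o=bot.get_obs(); Rm=R.from_euler('xyz',o['tcp_rot'],degrees=True).as_matrix()
print(o['ee_pos'],'rel',L-S,'tool',Rm.T@(L-S))
P=o['ee_pos']; t=np.radians(o['tcp_rot'][2]-90); X=np.array([np.cos(t),np.sin(t)]);Y=np.array([-X[1],X[0]])
print('kinematic spool',P[:2]-(-X*.0985+-Y*-.04)*1 if 0 else P[:2]+(-X*.0985)*-1*(1 if X[1]>0 else -1)+Y*(-.04)*(1 if X[1]>0 else -1))
# ear edges direction
g=(h[...,2]>120)
E
```

```text
[235 169  11  11  92] [240.1304 173.9457] [0.6004 0.2277 0.142 ]
[257 168  12  11  97] [262.3608 173.4536] [0.6067 0.1692 0.125 ]
[257 168  12  12 103] [262.2233 173.5534] [0.6064 0.1695 0.125 ]
[257 168  12  12 111] [262.4054 173.5135] [0.6065 0.169  0.125 ]
[255 166  17  19 172] [263.1512 175.8256] [0.6007 0.1669 0.122 ]
top-flange left/top/right [0.6054 0.1908 0.12  ] [0.6298 0.1685 0.12  ] [0.6068 0.1444 0.12  ]
[0.5739 0.0678 0.0347] rel [-0.0061  0.0587  0.017 ] tool [ 0.0011  0.059  -0.0169]
kinematic spool [0.6054 0.1693]
```

arm_command(series=[[0,0.006,0,0],[0,0.016,0,0],[0.0005,0.026,0,0],[0.0005,0.036,0,0],[0.0005,0.045,0,0]])

```text
time: 18.9
ee_pos: [0.5689, 0.1106, 0.0346]
tcp_rot: [-179.9, 0.0, -175.3]
wrist_force: [1.2, -8.9, 6.0]
opening: 0.0173
grasp_force: 60.7
```

arm_command(series=[[0,0.007,0,0],[0,0.012,0,0],[0,0.014,0,0],[0,0.014,0,0],[0,0.014,0,0]])

```text
time: 19.4
ee_pos: [0.5677, 0.1248, 0.0347]
tcp_rot: [-179.9, 0.0, -175.3]
wrist_force: [1.0, -5.1, 5.2]
opening: 0.0174
grasp_force: 60.8
```

arm_command(series=[[0,0,0,0],[0,0,0,0],[0,0,0,0],[0,0,0,0],[0,0,0,0]])

```text
time: 19.9
ee_pos: [0.5677, 0.1248, 0.0347]
tcp_rot: [-179.9, 0.0, -175.2]
wrist_force: [-0.4, -5.6, 6.2]
opening: 0.0171
grasp_force: 60.8
```

arm_command(series=[[-0.001,0.002,0,0],[-0.001,0.003,0,0],[-0.001,0.003,0,0],[-0.001,0.0025,0,0],[-0.001,0.002,0,0]])

```text
time: 20.4
ee_pos: [0.5683, 0.1273, 0.0346]
tcp_rot: [-180.0, -0.0, -175.2]
wrist_force: [-1.6, -0.1, 7.2]
opening: 0.017
grasp_force: 60.8
```

arm_command(series=[[0,0,0,0],[0,0,0,0],[0,0,0,0],[0,0,0,0],[0,0,0,0]])

```text
time: 20.9
ee_pos: [0.5682, 0.1272, 0.0346]
tcp_rot: [-180.0, -0.0, -175.2]
wrist_force: [-2.2, -2.5, 7.1]
opening: 0.0176
grasp_force: 60.9
```

The spool is under the lift point to within about 1 mm. Releasing the post, rising, and moving over the pad with the fingers shut.

arm_command(series=[[0,0,0,0],[0,0,0,0],[0,0,0,0],[0,0,0,0],[0,0,0,0]], hand=0.045)

```text
time: 21.4
ee_pos: [0.5684, 0.1278, 0.0341]
tcp_rot: [180.0, -0.0, -175.2]
wrist_force: [1.0, 0.1, -0.7]
opening: 0.0451
grasp_force: 0.0
```

arm_command(series=[[0,0,-0.02,0],[0,0,-0.05,0],[0,0,-0.09,0],[0,0,-0.12,0],[0,0,-0.145,0]])

```text
time: 21.9
ee_pos: [0.5687, 0.1278, 0.1815]
tcp_rot: [180.0, 0.1, -175.2]
wrist_force: [0.3, 0.8, 0.5]
opening: 0.045
grasp_force: 0.0
```

arm_command(series=[[-0.015,-0.02,0,0],[-0.035,-0.045,0,0],[-0.055,-0.065,0,0],[-0.071,-0.0825,0,0],[-0.071,-0.0825,0,0]], hand=0.0)

```text
time: 22.4
ee_pos: [0.6475, 0.0496, 0.1782]
tcp_rot: [-180.0, -0.0, -175.3]
wrist_force: [0.4, 0.1, -0.4]
opening: 0.0001
grasp_force: 0.0
```

```bash
python3 - <<'E'
from h import *
np.set_printoptions(precision=4,suppress=True)
o=bot.get_obs();print(o['ee_pos'],o['tcp_rot'],o['q'],o['opening'],o['wrist_force'],o['time'])
ims=[]
for n in ('wrist','side','top'):
    c=grab(n)
    for t,z in (('spool_top',.125),('lift_point',.142),('jack_grip',.068),('handle_pad',.123)):
        print(n,t,[(np.round(m['location'],1).tolist(),round(m['confidence'],2),atz(c,m['location'],z).round(4).tolist()) for m in bot.mark_of(n,t)][:3])
    ims.append(c['img'])
v=np.zeros((590,790,3),np.uint8); v[:290,:390]=cv2.resize(ims[0],(390,290)); v[:290,400:]=cv2.resize(ims[1][130:235,250:390],(390,290),interpolation=2)
v[300:,:390]=cv2.resize(ims[2][130:230,200:335],(390,290),interpolation=2); v[300:,400:]=cv2.resize(ims[2],(390,290))
cv2.imwrite('pics/m5.png',v)
E
```

```text
[0.6475 0.0496 0.1782] [-179.9805   -0.0401 -175.3007] [ 4.3909 18.3058 19.6989 91.4331 -0.0197 -0.3084] 0.00014626759942554287 [ 0.3514  0.1212 -0.3908] 22.4
wrist spool_top []
wrist lift_point []
wrist jack_grip [([402.9, 108.2], 0.95, [0.5694, 0.1314, 0.068]), ([533.0, 165.1], 0.45, [0.6012, 0.2348, 0.068])]
wrist handle_pad [([285.6, 230.0], 0.58, [0.645, 0.0549, 0.123])]
side spool_top [([292.6, 397.0], 0.97, [0.4127, -0.4471, 0.125]), ([304.5, 325.8], 0.89, [0.474, -0.3026, 0.125]), ([297.1, 166.2], 0.69, [0.5954, 0.2302, 0.125])]
side lift_point [([294.5, 164.6], 0.75, [0.5841, 0.2172, 0.142]), ([299.0, 179.3], 0.38, [0.5796, 0.1494, 0.142])]
side jack_grip [([294.4, 206.8], 0.89, [0.5616, 0.1234, 0.068]), ([373.1, 236.1], 0.43, [0.734, -0.0353, 0.068])]
side handle_pad [([331.4, 204.8], 0.7, [0.642, 0.049, 0.123]), ([296.8, 206.0], 0.56, [0.5521, 0.0647, 0.123])]
top spool_top [([465.3, 248.8], 0.84, [0.4183, -0.3799, 0.125]), ([407.7, 221.3], 0.54, [0.4875, -0.2262, 0.125])]
top lift_point [([243.5, 173.0], 0.77, [0.6032, 0.2188, 0.142]), ([445.7, 214.6], 0.53, [0.5068, -0.3228, 0.142])]
top jack_grip [([277.5, 190.1], 0.73, [0.5707, 0.1278, 0.068]), ([424.1, 248.9], 0.4, [0.4165, -0.2872, 0.068])]
top handle_pad []
```

View pics/m5.png

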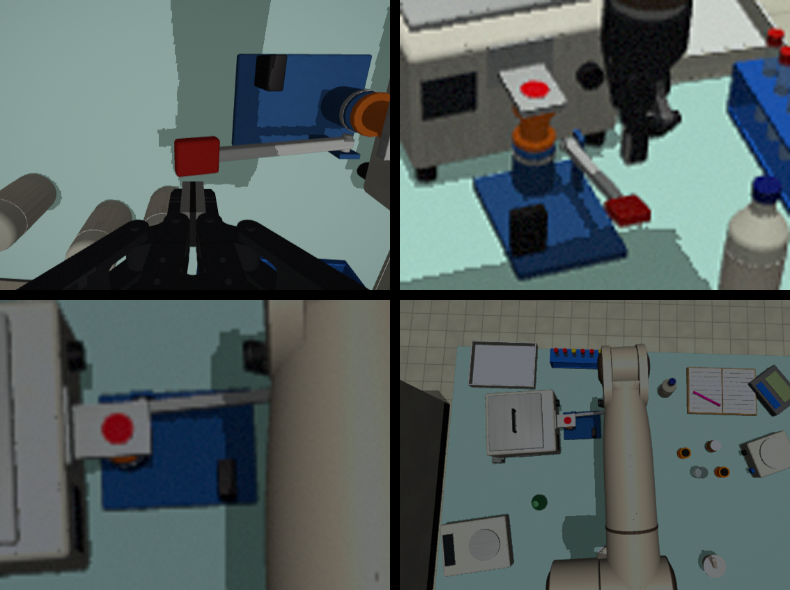

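The spool stands under the ear, the handle is up, and the closed fingers are over the pad at wrist px (284,228). Pressing it down for the first stroke.

arm_command(series=[[0.001,0.001,0.015,0],[0.001,0.001,0.03,0],[0.001,0.001,0.042,0],[0.001,0.001,0.05,0],[0.001,0.001,0.054,0]])

```text
time: 23.65
ee_pos: [0.6449, 0.0524, 0.1245]
tcp_rot: [-180.0, -0.1, -175.2]
wrist_force: [-0.6, -0.9, 1.0]
opening: 0.0001
grasp_force: 0.4
```

arm_command(series=[[0,0,0.006,0],[0,0,0.014,0],[0,0,0.022,0],[0,0,0.03,0],[0,0,0.038,0]])

```text
time: 24.15
ee_pos: [0.6459, 0.0514, 0.0883]
tcp_rot: [-179.9, 0.1, -175.2]
wrist_force: [-1.0, -7.6, 12.0]
opening: -0.0001
grasp_force: 5.3
```

arm_command(series=[[0,0,0.008,0],[0,0,0.016,0],[0,0,0.023,0],[0,0,0.029,0],[0,0,0.033,0]])

```text
time: 24.65
ee_pos: [0.6458, 0.0521, 0.0553]
tcp_rot: [-180.0, 0.1, -175.2]
wrist_force: [-1.0, -1.5, 10.7]
opening: 0.0001
grasp_force: 5.3
```

arm_command(series=[[0,0,0.002,0],[0,0,0.004,0],[0,0,0.005,0],[0,0,0.005,0],[0,0,0.005,0]])

```text
time: 25.15
ee_pos: [0.6458, 0.0527, 0.0507]
tcp_rot: [180.0, 0.1, -175.2]
wrist_force: [-1.0, -0.6, 9.3]
opening: -0.0001
grasp_force: 4.9
```

```bash
cat > chk.py <<'E'
from h import *
np.set_printoptions(precision=4,suppress=True)
o=bot.get_obs();print(o['ee_pos'],o['tcp_rot'],o['opening'],o['wrist_force'],o['time'])
c=grab('top'); h=cv2.cvtColor(c['img'],cv2.COLOR_BGR2HSV)
m=(((h[...,0]<6)|(h[...,0]>172))&(h[...,1]>110)).astype(np.uint8); w=np.zeros_like(m); w[160:190,225:260]=m[160:190,225:260]
k,l,s,ce=cv2.connectedComponentsWithStats(w); print('disc',s[-1],ce[-1])
c=grab('side'); h=cv2.cvtColor(c['img'],cv2.COLOR_BGR2HSV)
m=(((h[...,0]<6)|(h[...,0]>172))&(h[...,1]>110)).astype(np.uint8); w=np.zeros_like(m); w[140:178,280:318]=m[140:178,280:318]
k,l,s,ce=cv2.connectedComponentsWithStats(w); i=1+s[1:,4].argmax();print('side disc',s[i],ce[i],'expected down/up22',proj(c,(.6004,.2277,.142)),proj(c,(.6004,.2277,.158)))
for n in ('handle_pad','jack_grip'): print(n,[(np.round(m['location'],1),round(m['confidence'],2)) for m in bot.mark_of('side',n)[:2]])
c=grab('wrist')
for n,z in (('handle_pad',.049),('jack_grip',.068)): print(n,[(np.round(m['location'],1),atz(c,m['location'],z)) for m in bot.mark_of('wrist',n)[:2]])
E
python3 chk.py
```

```text
[0.6458 0.0527 0.0507] [ 179.9781    0.1435 -175.1672] -7.55213059412595e-05 [-0.9955 -0.6323  9.3379] 25.15
disc [245 183   1   1   1] [245. 183.]
side disc [292 153  11   6  48] [297.0625 155.5417] expected down/up22 [299.1444 161.6879] [299.2911 157.0973]
handle_pad [(array([332.4, 223.4]), 0.8)]
jack_grip [(array([296.1, 205.7]), 0.76), (array([329.5, 224.9]), 0.51)]
handle_pad [(array([270.6, 278.9]), array([0.6466, 0.0498, 0.049 ]))]
jack_grip [(array([509.7, 128.4]), array([0.568 , 0.1282, 0.068 ]))]
```

The bath is lifting and the post hasn't moved. Pushing on to the stop.

arm_command(series=[[0,0,0.002,0],[0,0,0.004,0],[0,0,0.004,0],[0,0,0.004,0],[0,0,0.004,0]])

```text
time: 26.0
ee_pos: [0.646, 0.053, 0.0483]
tcp_rot: [179.9, 0.2, -175.2]
wrist_force: [-4.5, 0.2, 20.3]
opening: 0.0003
grasp_force: 9.8
```

arm_command(series=[[0,0,0.002,0],[0,0,0.003,0],[0,0,0.003,0],[0,0,0.003,0],[0,0,0.003,0]])

```text
time: 26.5
ee_pos: [0.646, 0.0532, 0.0466]
tcp_rot: [179.9, 0.3, -175.1]
wrist_force: [-9.9, 2.9, 28.2]
opening: 0.0003
grasp_force: 13.6
```

It is at the stop: force rises to 28 N with little further motion. Letting the handle come all the way up.

arm_command(series=[[0,0,-0.01,0],[0,0,-0.018,0],[0,0,-0.026,0],[0,0,-0.034,0],[0,0,-0.042,0]])

```text
time: 27.0
ee_pos: [0.6458, 0.0515, 0.0856]
tcp_rot: [-179.9, 0.1, -175.2]
wrist_force: [0.4, -2.5, 6.4]
opening: -0.0004
grasp_force: 3.4
```

arm_command(series=[[0,0,-0.009,0],[0,0,-0.018,0],[0,0,-0.028,0],[0,0,-0.04,0],[0,0,-0.055,0]])

```text
time: 27.5
ee_pos: [0.6447, 0.0523, 0.1393]
tcp_rot: [-180.0, -0.1, -175.2]
wrist_force: [-0.8, 0.3, 0.0]
opening: 0.0001
grasp_force: 0.0
```

arm_command(series=[[0,0,-0.01,0],[0,0,-0.01,0],[0,0,-0.01,0],[0,0,-0.01,0],[0,0,-0.01,0]])

```text
time: 28.0
ee_pos: [0.6448, 0.0524, 0.1485]
tcp_rot: [180.0, -0.1, -175.2]
wrist_force: [-0.9, -0.0, 0.2]
opening: -0.0001
grasp_force: 0.0
```

```bash
sed -i 's/.handle_pad.,.049/"handle_pad",.123/' chk.py; python3 chk.py
```

```text
[0.6448 0.0524 0.1485] [ 179.9993   -0.0681 -175.1741] -0.0001106076675677782 [-0.9279 -0.0324  0.192 ] 28.0
disc [241 186   1   1   1] [241. 186.]
side disc [293 159  11   7  49] [297.7551 161.8163] expected down/up22 [299.1444 161.6879] [299.2911 157.0973]
handle_pad [(array([333.9, 203.7]), 0.67)]
jack_grip [(array([295.5, 206.7]), 0.7)]
handle_pad [(array([281. , 256.5]), array([0.6459, 0.0548, 0.123 ]))]
jack_grip [(array([409.5, 109.4]), array([0.5664, 0.128 , 0.068 ]))]
```

The bath is down again (side disc row 161.8), the handle is up, and the jack is where it was. Second stroke.

arm_command(series=[[0,0,0.01,0],[0,0,0.02,0],[0,0,0.026,0],[0,0,0.033,0],[0,0,0.041,0]])

```text
time: 28.85
ee_pos: [0.6452, 0.0523, 0.1079]
tcp_rot: [-180.0, 0.0, -175.2]
wrist_force: [0.4, -0.7, 1.9]
opening: -0.0004
grasp_force: 0.9
```

arm_command(series=[[0,0,0.008,0],[0,0,0.016,0],[0,0,0.024,0],[0,0,0.032,0],[0,0,0.04,0]])

```text
time: 29.35
ee_pos: [0.6458, 0.0513, 0.0694]
tcp_rot: [-179.9, 0.1, -175.2]
wrist_force: [-1.6, -6.2, 10.3]
opening: -0.0002
grasp_force: 5.7
```

arm_command(series=[[0,0,0.008,0],[0,0,0.014,0],[0,0,0.019,0],[0,0,0.022,0],[0,0,0.0235,0]])

```text
time: 29.85
ee_pos: [0.6458, 0.0532, 0.0475]
tcp_rot: [179.9, 0.2, -175.1]
wrist_force: [-7.7, 1.9, 24.7]
opening: 0.0001
grasp_force: 11.8
```

arm_command(series=[[0,0,0,0],[0,0,0,0],[0,0,0,0],[0,0,0,0],[0,0,0,0]])

```text
time: 30.35
ee_pos: [0.6458, 0.0531, 0.0481]
tcp_rot: [179.9, 0.2, -175.1]
wrist_force: [-8.5, 1.7, 22.2]
opening: -0.0004
grasp_force: 10.6
```

```bash
sed -i 's/"handle_pad",.123/"handle_pad",.049/' chk.py; python3 chk.py
```

```text
[0.6458 0.0531 0.0481] [ 179.934     0.2136 -175.148 ] -0.00042718609994165817 [-8.5495  1.6727 22.2098] 30.35
disc [232 168  11  11  97] [236.8557 172.8351]
side disc [292 153  11   6  48] [297.0833 155.3542] expected down/up22 [299.1444 161.6879] [299.2911 157.0973]
handle_pad [(array([329. , 224.3]), 0.81)]
jack_grip [(array([298. , 204.9]), 0.57)]
handle_pad [(array([272.4, 278. ]), array([0.6445, 0.051 , 0.049 ]))]
jack_grip [(array([511.6, 128.8]), array([0.5679, 0.1275, 0.068 ]))]
```

```bash
python3 -c "
from workcell import bot
print(bot.job_done())"
```

```text
the job is handed in; nothing more can be done
None
```

I handed the job in at about 30 s with the spool on the jack's spindle under the ear, the handle pumped twice and still held down at its stop, and the bath lifted; the hand-in gave no verdict.

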